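# Turn a circuit board over from one desk stand to the other

### The job

The framed circuit board leans in one of the two tilted desk stands with its bare solder side showing. Turn it over: set it down gently in the other, empty stand so that its component side shows, the board standing on the ledge, lying flat against the stand's back and roughly centred. Leave the pen, the solder spool, the multimeter and the screwdriver where they lie.

Things in the scene. Friction and masses are not known exactly. Their poses are not given: they have to be found in the camera images.
- board: green circuit board in a bare aluminium frame, 160 x 120 mm, 10 mm thick, about 0.26 kg. Origin: its centre, mid thickness; x along the 160 mm edge, y along the 120 mm edge, z out of the component side (chips, two cans, white connector; up to 7 mm above the frame, 36 mm or more from the +y edge). The other side has only solder dots. The long bars are 26 mm deep.
- board_top (a point): middle of the board's +y edge (60 mm from its centre), uppermost and free at the start; same axes as the board. At the start the board stands on its -y edge in first_stand, component side against the ribs.
- first_stand: Holds the board at the start: fixed grey steel and aluminium desk stand, base 125 x 160 mm. Origin on the desk under its middle, z up, y along its width; its open front faces its -x. Its back (two 22 mm ribs at y = +-64 mm) leans 35 degrees from vertical, top towards +x; a ledge 150 mm wide juts 30 mm square to the ribs at their foot.
- second_stand: Empty, of the same make: fixed grey steel and aluminium desk stand, base 125 x 160 mm. Origin on the desk under its middle, z up, y along its width; its open front faces its -x. Its back (two 22 mm ribs at y = +-64 mm) leans 35 degrees from vertical, top towards +x; a ledge 150 mm wide juts 30 mm square to the ribs at their foot. The two fronts face roughly opposite ways.
- second_seat (a point): where the centre of a seated board lies in second_stand, 80 mm above its origin; same axes as the stand. The inner corner of ledge and ribs lies at x = -30 mm, z = 28 mm from the stand's origin; the ribs end 78 mm up the slope from it (z = 92 mm), in both stands, so the board's upper 42 mm stand free.
- pen: bystander: ball pen 145 mm long, 10 mm thick, lying on the desk between the stands; origin under its middle
- spool: bystander: solder-wire spool, diameter 56 mm, 42 mm high, standing on the desk between the stands; origin under its middle
- meter: bystander: hand multimeter 170 x 82 x 45 mm lying on its back; origin under its middle
- driver: bystander: screwdriver 170 mm long lying on the desk; origin under its middle
There are look-alikes about, which are no part of the job. What is meant by the board is not blue, and is the smaller of those in its own colour.

How it is judged:
By the outcome, as a careful person would: the job done as asked, in the order asked, and still so for the second after the job is handed in, with the robot touching nothing.
It also fails if it takes over 38 s, if anything falls off the work surface, if the arm or the gripper's body presses on something with over 40 N, if the wrist force passes 120 N, or if a joint passes its speed limit or range.

### The arm

A 7-joint arm with a two-finger parallel gripper is mounted at the origin on the work surface. World frame = base frame: x ahead of the robot, y to its left, z up, the work surface at z = 0. Lengths are in m, angles in rad, forces in N, time in s.
With the tool pointing down it reaches from about 0.425 to 0.925 m from the base axis. Payload 6.8 kg.
Tool frame: the origin (TCP) lies at the very end of the fingers, on their centre line; the grasp point (between the pads) lies 19 mm behind it; z points along the fingers, y is the line along which they close (so a half turn about z gives the same grasp; the last joint's range is limited). The gripper opens to 85 mm and grips with 20 to 120 N. Pads are 22 mm wide; open, the fingers measure 114 mm over their backs; the gripper's body (76 mm by 85 mm) begins 54 mm behind the grasp point. The pads swing forward as they close: fully open they stand 13 mm farther back than shut.
Start: joints at [1.106, 0.477, 0.022, 1.555, -0.011, 1.109, -0.083], TCP at [0.236, -0.633, 0.231] pointing down, gripper open.
Joint ranges: [-2.96, 2.96], [-0.34, 2.1], [-1.41, 1.46], [0.24, 2.44], [-1.37, 4.51], [0.17, 1.92], [-2.96, 2.96]. Speed limits (rad/s): [2.39, 2.39, 3.14, 3.14, 3.14, 3.14, 3.14].

### API

Orientations are given as a rotation vector (axis times angle).
In Python, from bench import get_obs, viewer, r gives the robot as it stands. The module is installed in compiled form; this text tells all that it offers.
- The arm moves only by the tool play_rows, never from a script. Its argument "commands" is a list that holds one entry, the list of rows, each a list of 5 numbers: the gripper's target within -1 to 1 (shut at 1, half-way at 0, fully open at -1), then the shift along the tool's x, y, z scaled (see below), then the turn about the tool's z scaled (see below). A call has 1 to 12 rows; each row is the pose to reach, as a shift and turn from the pose commanded when the call began, along the tool's axes at that moment; what a row does not reach only later rows make up. The controller multiplies each number of a shift by 0.2 m and each number of a turn by pi/2 rad. A row lasts 1/12 s, in which the tool goes at most 41.7 mm and 7.16 degrees, less where a joint would pass 70% of its speed; a pose out of reach is approached as far as the arm can. A call with a number of a shift or a turn outside -1 to 1 is refused whole. A call with a gripper value outside its range is refused whole. The fingers move at their own pace and stop on an object; "grip_force" is the grip in N (left out, the last holds). Time passes only in rows, so rows that repeat a pose let the fingers close. It gives the time, the measured TCP pose, the force, the opening and the grip force at its end, in the units of the state.
- get_obs(): the state, without advancing time (a new reading comes with each control period).
- viewer.grab_frame(name): name is "scene" or "top"; returns a dict with "pixels" (400x640x3 uint8, red, green, blue), "fovy" (degrees; the focal length in pixels is half the picture's height over the tangent of half this angle, whatever the lens; pixels are square), "cx", "cy" (the principal point, pixels), "world_to_cam" (4x4, takes a point from world to camera coordinates). Camera axes: x right, y up, looking along -z (the intrinsics and any distortion apply to the point x, -y, -z); pixel columns grow to the right and rows downward; lengths in m; the calibration is good to about 2 mm. A picture is of the moment at which its call begins. There is no depth.
- r.hand_in(): hands the job in; it is judged then, once.
Trained networks look in a picture, given as the dict that the camera call returned (one of the last four; its "shot" number tells which), for a name from the list of things; names that differ only in an ending like _2 or _b are one class to them, and where a whole thing is asked for, a point or a joint stands for the part that bears it (a point fixed in the world has none). Each returns a list of dicts, best first, with "score" (0 to 1); they miss things now and then, are a little off and sometimes report something else, mostly with a low value. They report only what shows in the picture. A call takes as long as a camera call. They do not tell look-alikes from the thing itself.
- viewer.trace(picture, thing): "pixels" (400x640 bool, what is visible of it) and "rect" ([left, top, right, bottom] in pixels, round what is visible of it).
The state is a dict: "clock": time; "joints": joint angles; "qvel": joint speeds; "tau": joint torques, N m; "tcp_pos": TCP position; "orientation": TCP orientation; "contact_force": force on the tool from outside, world axes, zero at the start; "moment": the same for the moment, N m; "grip_width": finger opening in m; "gripper_force": force on a finger pad.
Only numpy, scipy, OpenCV 4.12 (cv2) and the standard library are available. Lean on these libraries where they do the work, as an engineer would, in place of code of your own. Each camera call takes 0.05 s, during which the arm holds its last target. There are 200 camera calls.

## Working session

There is one attempt and no reset: what is moved stays moved. The work goes in short steps, Python scripts to look and compute and a tool call to move; the robot and the scene stay as the last step left them, time stands still between calls to the robot, and variables do not carry over. Pictures are saved under pics/ and viewed, at most 10 in all, crops included, and the job is handed in when it is done.

Besides the shell and the picture viewer there is one more tool, called after "Call:" as name([rows], argument=value, ...), one row to a line, values as JSON. play_rows: Moves the arm, as the interface text tells. Shifts and turns lie within -1 to 1; 1 stands for 0.2 m of shift or pi/2 rad of turn. Its arguments: {"type":"object","properties":{"commands":{"type":"array","items":{"type":"array","items":{"type":"array","items":{"type":"number","minimum":-1,"maximum":1}}}},"grip_force":{"type":"number"}},"required":["commands"]}

```bash
mkdir -p pics; python3 - <<'E'
from bench import get_obs, viewer, r
import cv2, numpy as np
o=get_obs(); print({k:np.round(v,3).tolist() for k,v in o.items()})
for n in("scene","top"):
    p=viewer.grab_frame(n); cv2.imwrite(f"pics/{n}0.png",p["pixels"][:,:,::-1]); print(n,p["fovy"],p["cx"],p["cy"],[k for k in p]); print(np.round(p["world_to_cam"],4).tolist())
    for t in("board","first_stand","second_stand","pen","spool","meter","driver"):
        for d in viewer.trace(p,t): print(t,round(d["score"],2),np.round(d["rect"]).tolist(),int(d["pixels"].sum()))
E
```

```text
{'clock': 0.0, 'joints': [1.106, 0.478, 0.022, 1.556, -0.011, 1.109, -0.083], 'qvel': [-0.002, 0.0, 0.001, -0.001, 0.002, 0.001, 0.0], 'tau': [0.0, -59.646, 1.608, -28.12, 0.012, 0.009, 0.0], 'tcp_pos': [0.236, -0.632, 0.23], 'orientation': [-3.09, -0.557, 0.001], 'contact_force': [0.608, 0.226, -0.14], 'moment': [-0.03, 0.047, -0.059], 'gripper_force': 0.0, 'grip_width': 0.086}
scene 51.84669593202623 318.6793764784519 198.44706124700755 ['pixels', 'fovy', 'cx', 'cy', 'world_to_cam', 'shot']
[[-0.4175, 0.9086, 0.0146, 0.1974], [-0.7769, -0.3652, 0.5129, 0.2861], [0.4713, 0.2028, 0.8583, -1.5038], [0.0, 0.0, 0.0, 1.0]]
board 0.78 [362.0, 182.0, 428.0, 230.0] 1684
board 0.7 [358.0, 224.0, 404.0, 282.0] 1616
board 0.56 [252.0, 128.0, 324.0, 193.0] 2609
first_stand 0.79 [346.0, 235.0, 400.0, 294.0] 987
second_stand 0.77 [230.0, 190.0, 279.0, 253.0] 2124
pen 0.74 [298.0, 229.0, 319.0, 269.0] 149
spool 0.51 [330.0, 195.0, 344.0, 215.0] 301
meter 0.91 [166.0, 160.0, 200.0, 213.0] 1298
driver 0.91 [448.0, 286.0, 496.0, 336.0] 388
top 46.3021418388041 320.2168599999584 193.91700872529307 ['pixels', 'fovy', 'cx', 'cy', 'world_to_cam', 'shot']
[[0.0089, -0.9998, -0.017, 0.002], [0.9983, 0.0079, 0.0576, -0.4233], [-0.0575, -0.0174, 0.9982, -1.508], [0.0, 0.0, 0.0, 1.0]]
board 0.9 [240.0, 132.0, 270.0, 186.0] 1453
board 0.84 [236.0, 206.0, 289.0, 251.0] 1885
board 0.62 [355.0, 205.0, 411.0, 273.0] 3649
first_stand 0.94 [244.0, 135.0, 281.0, 188.0] 483
second_stand 0.93 [353.0, 126.0, 397.0, 178.0] 1922
spool 0.63 [301.0, 193.0, 323.0, 212.0] 235
meter 0.85 [436.0, 132.0, 495.0, 186.0] 1480
driver 0.74 [151.0, 140.0, 196.0, 172.0] 197
```

View pics/scene0.png

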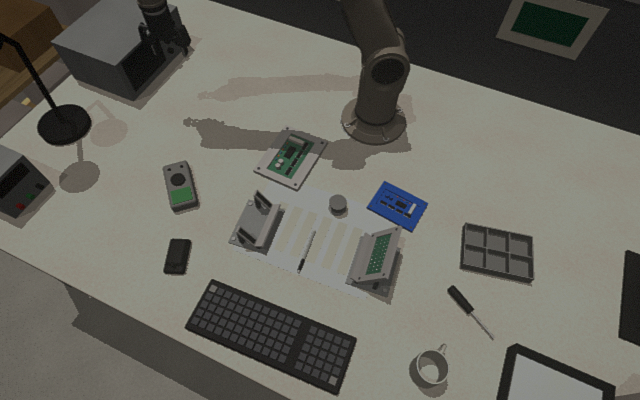

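View pics/top0.png

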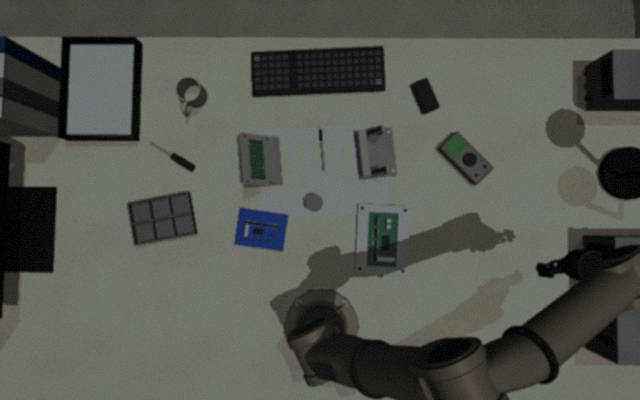

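Three candidates for the board: green in the left stand at top (259,160), blue lying at (262,229), and a larger green one lying at (382,238). The green one in the stand fits: it is not blue, it is the smaller green one, and it stands with its solder dots showing. I'll confirm with one enlarged crop.

```bash
cat > h.py <<'E'
import cv2, numpy as np
from bench import get_obs, viewer, r
def K(p):
    f=200/np.tan(np.radians(p["fovy"]/2)); return f
def proj(p,X):
    X=np.atleast_2d(X); c=X@p["world_to_cam"][:3,:3].T+p["world_to_cam"][:3,3]; f=K(p)
    return np.c_[p["cx"]+f*c[:,0]/-c[:,2], p["cy"]-f*c[:,1]/-c[:,2]]
def ray(p,u,v,z):
    f=K(p); R=p["world_to_cam"][:3,:3]; t=p["world_to_cam"][:3,3]
    d=R.T@np.array([(u-p["cx"])/f,-(v-p["cy"])/f,-1]); o=-R.T@t
    return o+d*(z-o[2])/d[2]
def crop(p,x0,y0,x1,y1,s): return cv2.resize(p["pixels"][y0:y1,x0:x1,::-1],None,fx=s,fy=s,interpolation=cv2.INTER_CUBIC)
E
python3 - <<'E'
from h import *
s=viewer.grab_frame("scene"); t=viewer.grab_frame("top")
a=crop(t,230,120,410,195,4.4); b=crop(s,220,165,420,300,3.96)
b=b[:270*2]; im=np.vstack([cv2.resize(a,(640,267)),cv2.resize(b[:,:],(640,333*1))])
# scene crop resize keeps its own scales
im=np.clip(im.astype(float)*1.5,0,255).astype(np.uint8); cv2.imwrite("pics/c1.png",im)
for u,v,n in((262,160,"first"),(375,152,"second"),(312,201,"spool")): print(n,ray(t,u,v,.04).round(3))
E
```

```text
first [0.529 0.193 0.04 ]
second [ 0.557 -0.169  0.04 ]
spool [0.399 0.031 0.04 ]
```

View pics/c1.png

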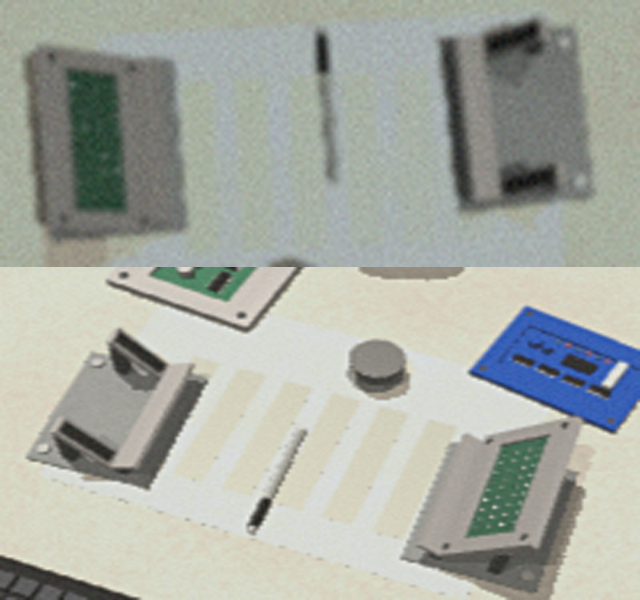

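The crop confirms it: a green board with solder dots, in the stand at the left in top and at the right in scene. The second stand is empty, with two dark-faced ribs. Next I fit both poses by silhouette in both views.

```bash
cat > fit.py <<'E'
from h import *
from scipy.optimize import minimize
S,C=np.sin(np.radians(35)),np.cos(np.radians(35))
def box(o,ex,ey,ez,rx,ry,rz): # corner list
    return np.array([o+a*ex+b*ey+c*ez for a in rx for b in ry for c in rz])
X,Y,Z=np.eye(3); up=np.array([S,0,C]); fr=np.array([-C,0,S]); o=np.array([-.03,0,.028])
BASE=box(np.zeros(3),X,Y,Z,(-.0625,.0625),(-.08,.08),(0,.006))
LEDGE=box(o,fr,Y,up,(-.004,.03),(-.075,.075),(-.004,0))
RIBS=[box(o,up,Y,fr,(0,.078),(y-.011,y+.011),(-.006,0)) for y in(-.064,.064)]
BOARD=box(o,up,Y,fr,(0,.12),(-.08,.08),(0,.010))
SC=4
def sil(p,q,parts):
    m=np.zeros((400*SC,640*SC),np.uint8); c,s=np.cos(q[2]),np.sin(q[2]); R=np.array([[c,-s,0],[s,c,0],[0,0,1]])
    for P in parts:
        h=cv2.convexHull(((proj(p,P@R.T+[q[0],q[1],0])+.5)*SC).astype(np.float32)); cv2.fillConvexPoly(m,np.round(h).astype(np.int32),1)
    return cv2.resize(m.astype(np.float32),(640,400),interpolation=cv2.INTER_AREA)
def fit(data,q0):
    def cost(q,pr=False):
        e=[]
        for p,m,parts in data:
            a=sil(p,q,parts); e.append(1-np.minimum(a,m).sum()/np.maximum(a,m).sum())
        return e if pr else sum(e)
    b=minimize(cost,q0,method="Nelder-Mead",options=dict(initial_simplex=np.array(q0)+np.vstack([np.zeros(3),np.diag([.02,.02,.15])]),xatol=1e-4,fatol=1e-5))
    return b.x,cost(b.x,True)
E
python3 - <<'E'
from fit import *
ps=viewer.grab_frame("scene"); pt=viewer.grab_frame("top")
def pick(p,t,c):
    L=[d for d in viewer.trace(p,t) if d["rect"][0]<=c[0]<=d["rect"][2] and d["rect"][1]<=c[1]<=d["rect"][3]]
    return L[0]["pixels"].astype(np.float32)
bs,bt=pick(ps,"board",(380,255)),pick(pt,"board",(258,160))
fs,ft=pick(ps,"first_stand",(375,265)),pick(pt,"first_stand",(262,160))
ss,st=pick(ps,"second_stand",(255,225)),pick(pt,"second_stand",(375,152))
q1=[.53,.19,1.6]; q2=[.55,-.17,-1.5]
FULL=[BASE,LEDGE]+RIBS
for n,d,q in(("board",[(ps,bs,[BOARD]),(pt,bt,[BOARD])],q1),
 ("board top",[(pt,bt,[BOARD])],q1),("board sc",[(ps,bs,[BOARD])],q1),
 ("union1",[(ps,np.maximum(bs,fs),FULL+[BOARD]),(pt,np.maximum(bt,ft),FULL+[BOARD])],q1),
 ("second",[(ps,ss,FULL),(pt,st,FULL)],q2),("2top",[(pt,st,FULL)],q2),("2sc",[(ps,ss,FULL)],q2)):
    x,e=fit(d,q); print(n,x.round(4),np.degrees(x[2]).round(1),np.round(e,3))
    if n in("board","second"):
        for p,nm in((ps,"s"),(pt,"t")):
            im=p["pixels"][:,:,::-1].copy() if n=="board" else ims[nm]
            if n=="board": ims=globals().get("ims",{})
            a=cv2.resize(im,None,fx=4,fy=4,interpolation=cv2.INTER_CUBIC) if n=="board" else im
            c,s=np.cos(x[2]),np.sin(x[2]);R=np.array([[c,-s,0],[s,c,0],[0,0,1]])
            for P in ([BOARD,BASE] if n=="board" else FULL):
                h=cv2.convexHull((proj(p,P@R.T+[x[0],x[1],0]).astype(np.float32)+.5)*4); cv2.polylines(a,[np.round(h).astype(np.int32)],True,(0,0,255),1)
            ims[nm]=a
a=ims["t"][480:780,920:1640]; b=ims["s"][720:1200,880:1680]
cv2.imwrite("pics/fit.png",np.vstack([cv2.resize(a,(640,267)),cv2.resize(b,(640,333))]))
E
```

```text
Traceback (most recent call last):
IndexError: list index out of range
```

```bash
cat > f1.py <<'E'
from fit import *
def pick(cam,t,c):
    for _ in range(5):
        p=viewer.grab_frame(cam)
        L=[d for d in viewer.trace(p,t) if d["rect"][0]<=c[0]<=d["rect"][2] and d["rect"][1]<=c[1]<=d["rect"][3]]
        if L: return p,L[0]["pixels"].astype(np.float32)
    print("miss",cam,t); return p,None
ps,bs=pick("scene","board",(380,255)); pt,bt=pick("top","board",(258,160))
_,ss=pick("scene","second_stand",(255,225)); _,st=pick("top","second_stand",(375,152))
q1=[.53,.19,1.6]; q2=[.55,-.17,-1.5]; FULL=[BASE,LEDGE]+RIBS; ims={}
for n,d,q in(("board",[(ps,bs,[BOARD]),(pt,bt,[BOARD])],q1),("b top",[(pt,bt,[BOARD])],q1),("b sc",[(ps,bs,[BOARD])],q1),
 ("second",[(ps,ss,FULL),(pt,st,FULL)],q2),("2top",[(pt,st,FULL)],q2),("2sc",[(ps,ss,FULL)],q2)):
    d=[k for k in d if k[1] is not None]
    if not d: continue
    x,e=fit(d,q); print(n,x.round(4),np.degrees(x[2]).round(1),np.round(e,3))
    if n in("board","second"):
        for p,nm in((ps,"s"),(pt,"t")):
            if nm not in ims: ims[nm]=cv2.resize(p["pixels"][:,:,::-1],None,fx=4,fy=4,interpolation=cv2.INTER_CUBIC)
            c,s=np.cos(x[2]),np.sin(x[2]);R=np.array([[c,-s,0],[s,c,0],[0,0,1]])
            for P in ([BOARD,BASE] if n=="board" else FULL):
                h=cv2.convexHull((proj(p,P@R.T+[x[0],x[1],0]).astype(np.float32)+.5)*4); cv2.polylines(ims[nm],[np.round(h).astype(np.int32)],True,(0,0,255),1)
a=ims["t"][480:780,920:1640]; b=ims["s"][720:1200,880:1680]
cv2.imwrite("pics/fit.png",np.vstack([cv2.resize(a,(640,267)),cv2.resize(b,(640,333))]))
E
python3 f1.py
```

```text
board [0.5261 0.205  1.6674] 95.5 [0.058 0.044]
b top [0.5276 0.2055 1.6534] 94.7 [0.036]
b sc [0.5244 0.2047 1.6709] 95.7 [0.052]
second [ 0.5601 -0.173  -1.444 ] -82.7 [0.067 0.041]
2top [ 0.5606 -0.1727 -1.45  ] -83.1 [0.038]
2sc [ 0.5578 -0.173  -1.4407] -82.5 [0.063]
```

View pics/fit.png

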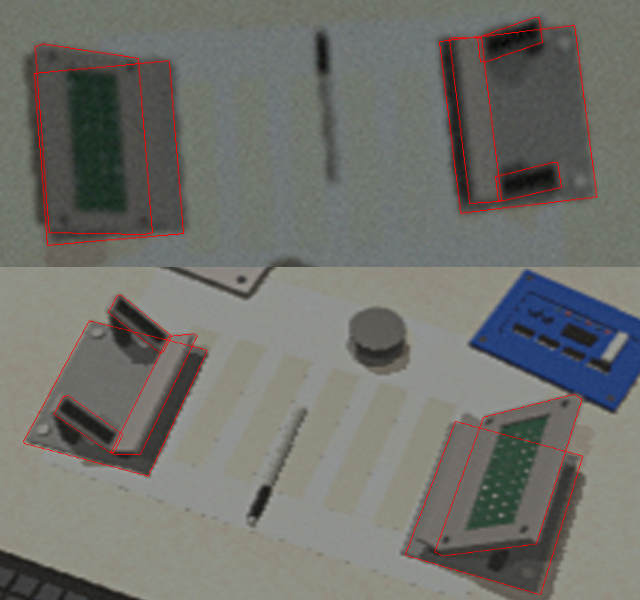

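Call:
play_rows([
  [[-1, 0.5, -0.3, 0, 0.1], [-1, 1, -0.6, 0, 0.168], [-1, 1, -0.6, 0, 0.168], [-1, 1, -0.6, 0, 0.168], [-1, 1, -0.6, 0, 0.168], [-1, 1, -0.6, 0, 0.168], [-1, 1, -0.6, 0, 0.168]],
], grip_force=40)

```text
clock: 2.18
tcp_pos: [0.3869, -0.4441, 0.2315]
orientation: [-3.135, -0.162, -0.004]
contact_force: [0.8, 0.4, 0.6]
grip_width: 0.0856
gripper_force: 0.0
```

```bash
cat > go.py <<'E'
from h import *
from scipy.spatial.transform import Rotation as Ro
ST={1:(.526,.205,95.3),2:(.560,-.173,-82.7)}
def st(k,x,y=0):
    a,b,t=ST[k]; t=np.radians(t); return np.array([a+x*np.cos(t)-y*np.sin(t), b+x*np.sin(t)+y*np.cos(t)])
def go(P):
    o=get_obs(); R=Ro.from_rotvec(o["orientation"]).as_matrix()
    print("t",round(o["clock"],2),"tcp",np.round(o["tcp_pos"],4),"phi",round(np.degrees(np.arctan2(R[1,0],R[0,0])),2),"F",np.round(o["contact_force"],1),"w",round(o["grip_width"],4),"down",R[:,2].round(3))
    for p in P:print(np.round(p,3),"->",np.round(R.T@(np.array(p)-o["tcp_pos"])/.2,3))
E
python3 -c "
from go import *
a=st(1,.010); go([[*a,.23],[*st(1,-.03),.23]])"
```

```text
t 2.18 tcp [ 0.3869 -0.4441  0.2315] phi 5.91 F [0.8 0.4 0.6] w 0.0856 down [ 0.003  0.003 -1.   ]
[0.525 0.215 0.23 ] -> [ 1.026 -3.206  0.018]
[0.529 0.175 0.23 ] -> [ 1.024 -3.006  0.018]
```

Call:
play_rows([
  [[-1, 0.25, -0.5, 0, 0.006], [-1, 0.5, -1, 0, 0.006], [-1, 0.5, -1, 0, 0.006], [-1, 0.5, -1, 0, 0.006], [-1, 0.5, -1, 0, 0.006], [-1, 0.5, -1, 0, 0.006]],
])

```text
clock: 2.68
tcp_pos: [0.4646, -0.2359, 0.2317]
orientation: [-3.137, -0.142, -0.003]
contact_force: [0.4, 0.6, -0.3]
grip_width: 0.0852
gripper_force: 0.0
```

Call:
play_rows([
  [[-1, 0.25, -1, 0, 0], [-1, 0.25, -1, 0, 0], [-1, 0.25, -1, 0, 0], [-1, 0.25, -1, 0, 0], [-1, 0.25, -1, 0, 0]],
])

```text
clock: 3.1
tcp_pos: [0.4956, -0.0367, 0.2317]
orientation: [3.139, 0.13, 0.001]
contact_force: [0.7, -0.4, 0.5]
grip_width: 0.0855
gripper_force: 0.0
```

Call:
play_rows([
  [[-1, 0.25, -1, 0, 0], [-1, 0.25, -1, 0, 0], [-1, 0.25, -1, 0, 0], [-1, 0.25, -1, 0, 0], [-1, 0.25, -1, 0, 0], [-1, 0.25, -1, 0, 0]],
])

```text
clock: 3.6
tcp_pos: [0.5285, 0.1746, 0.2319]
orientation: [-3.132, -0.147, -0.003]
contact_force: [-0.2, 0.9, 0.5]
grip_width: 0.0854
gripper_force: 0.0
```

```bash
python3 -c "
from go import *
a=st(1,.010); go([[*a,.20],[*a,.104]])"
```

```text
t 3.6 tcp [0.5285 0.1746 0.2319] phi 5.37 F [-0.2  0.9  0.5] w 0.0854 down [ 0.001  0.006 -1.   ]
[0.525 0.215 0.2  ] -> [ 0.001 -0.201  0.161]
[0.525 0.215 0.104] -> [ 0.    -0.199  0.641]
```

Call:
play_rows([
  [[-1, 0, -0.2, 0, 0], [-1, 0, -0.2, 0.2, 0], [-1, 0, -0.2, 0.4, 0], [-1, 0, -0.2, 0.55, 0], [-1, 0, -0.2, 0.65, 0], [-1, 0, -0.2, 0.7, 0], [-1, 0, -0.2, 0.7, 0]],
])

```text
clock: 4.18
tcp_pos: [0.5242, 0.2037, 0.0892]
orientation: [3.137, 0.13, -0.006]
contact_force: [0.2, -0.2, 0.2]
grip_width: 0.0857
gripper_force: 0.0
```

```bash
python3 - <<'E'
from go import *
go([[*st(1,-.03),.115]])
s=viewer.grab_frame("scene");t=viewer.grab_frame("top")
cv2.imwrite("pics/g1.png",np.vstack([crop(s,300,150,460,300,4)[:330],crop(t,200,100,360,200,4)[:260]]))
E
```

```text
t 4.18 tcp [0.5242 0.2037 0.0892] phi 4.75 F [ 0.2 -0.2  0.2] w 0.0857 down [-0.004 -0.002 -1.   ]
[0.529 0.175 0.115] -> [ 0.01   0.144 -0.129]
```

View pics/g1.png

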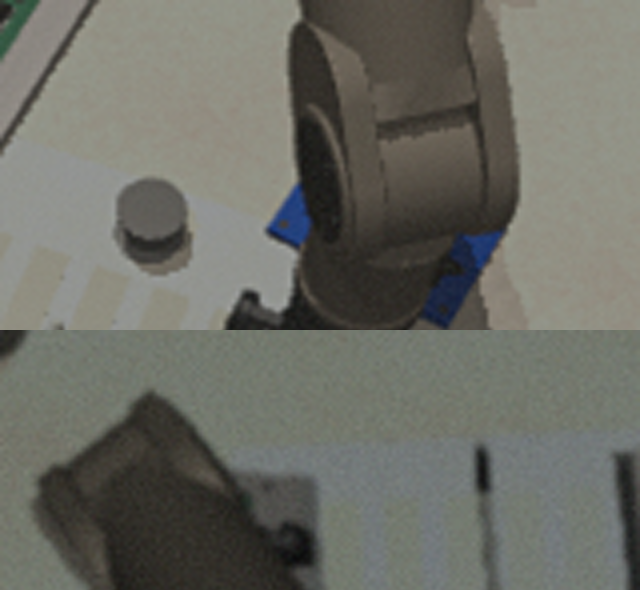

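Call:
play_rows([
  [[-0.65, 0, 0.02, 0, 0], [-0.65, 0, 0.04, -0.02, 0], [-0.22, 0, 0.06, -0.04, 0], [-0.22, 0, 0.08, -0.06, 0], [0.15, 0, 0.1, -0.08, 0], [0.15, 0, 0.12, -0.1, 0], [0.44, 0, 0.135, -0.12, 0], [0.44, 0, 0.15, -0.135, 0], [0.6, 0, 0.16, -0.15, 0], [0.6, 0, 0.165, -0.155, 0], [0.6, 0, 0.165, -0.155, 0]],
], grip_force=30)

```text
clock: 5.2
tcp_pos: [0.5282, 0.1718, 0.1225]
orientation: [3.139, 0.13, 0.001]
contact_force: [0.6, -0.1, -1.2]
grip_width: 0.017
gripper_force: 0.0
```

```bash
python3 - <<'E'
from go import *
go([[*st(1,-.035),.12]])
s=viewer.grab_frame("scene");t=viewer.grab_frame("top")
cv2.imwrite("pics/g2.png",np.vstack([crop(s,300,190,460,300,4)[:440],crop(t,220,120,380,180,4)[:160]]))
E
```

```text
t 5.2 tcp [0.5282 0.1718 0.1225] phi 4.76 F [ 0.6 -0.1 -1.2] w 0.017 down [ 0. -0. -1.]
[0.529 0.17  0.12 ] -> [0.005 0.009 0.013]
```

View pics/g2.png

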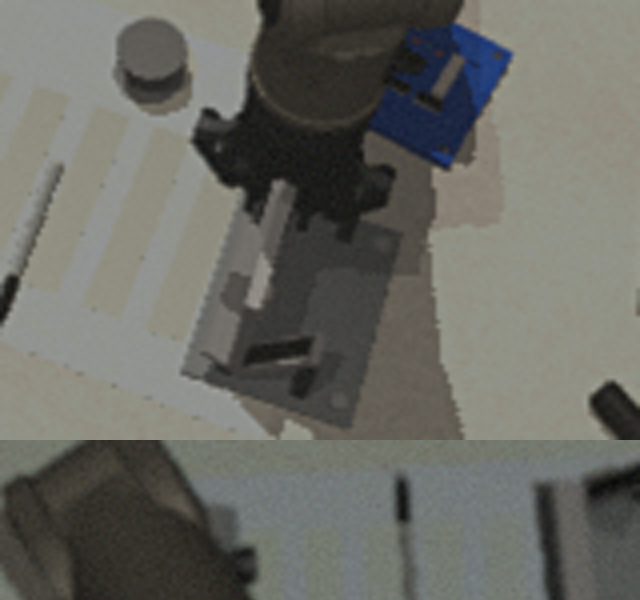

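The board now stands upright on its edge between the fingers (crop (265,240)). Grip and lift.

Call:
play_rows([
  [[1, 0, 0, 0, 0], [1, 0, 0, 0, 0], [1, 0, 0, 0, 0], [1, 0, 0, 0, 0], [1, 0, 0, -0.1, 0], [1, 0, 0, -0.2, 0], [1, 0, 0, -0.35, 0], [1, 0, 0, -0.5, 0], [1, 0, 0, -0.5, 0], [1, 0, 0, -0.5, 0]],
], grip_force=50)

```text
clock: 6.13
tcp_pos: [0.5287, 0.1716, 0.2233]
orientation: [3.139, 0.13, 0.004]
contact_force: [0.1, -0.7, -4.6]
grip_width: 0.0093
gripper_force: 49.2
```

```bash
python3 - <<'E'
from go import *
go([[*st(2,-.035),.23],[*st(2,-.035),.14]])
s=viewer.grab_frame("scene")
cv2.imwrite("pics/g3.png",crop(s,280,150,440,300,4))
E
```

```text
t 6.13 tcp [0.5287 0.1716 0.2233] phi 4.73 F [ 0.1 -0.7 -4.6] w 0.0093 down [ 0.002 -0.    -1.   ]
[ 0.556 -0.138  0.23 ] -> [ 0.006  1.555 -0.033]
[ 0.556 -0.138  0.14 ] -> [0.005 1.555 0.417]
```

View pics/g3.png

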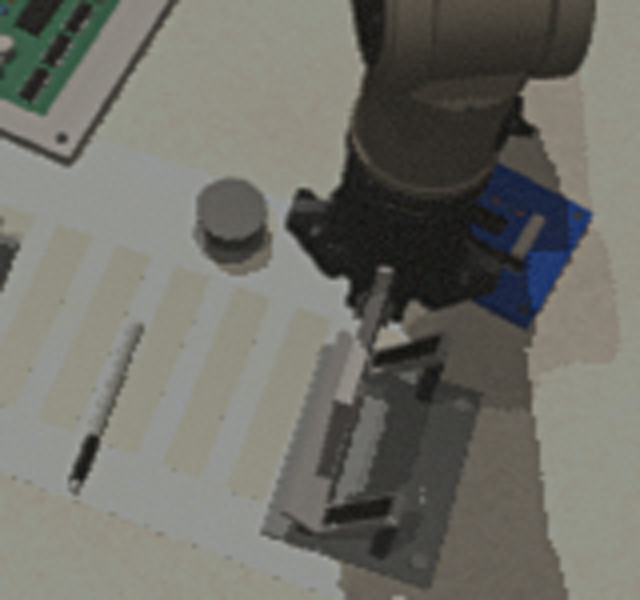

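Call:
play_rows([
  [[1, 0, 0.1, 0, 0], [1, 0, 0.25, 0, -0.015], [1, 0, 0.42, 0, -0.029], [1, 0, 0.6, 0, -0.029], [1, 0, 0.75, 0, -0.029], [1, 0, 0.78, 0, -0.029], [1, 0, 0.78, 0, -0.029]],
])

```text
clock: 6.77
tcp_pos: [0.5396, 0.0126, 0.22]
orientation: [3.134, 0.193, -0.007]
contact_force: [0.1, 0.9, -2.6]
grip_width: 0.0095
gripper_force: 49.2
```

Call:
play_rows([
  [[1, 0, 0.1, 0, 0], [1, 0, 0.25, 0, 0], [1, 0, 0.4, 0, 0], [1, 0, 0.55, 0, 0], [1, 0, 0.65, 0, 0], [1, 0, 0.7, 0, 0], [1, 0, 0.7, 0, 0], [1, 0, 0.7, 0, 0]],
])

```text
clock: 7.43
tcp_pos: [0.5587, -0.1202, 0.2214]
orientation: [-3.133, -0.205, 0.002]
contact_force: [0.0, 0.5, -3.6]
grip_width: 0.0091
gripper_force: 49.3
```

```bash
python3 - <<'E'
from go import *
from scipy.optimize import least_squares
go([[*st(2,-.035),.23],[*st(2,-.035),.13]])
s=viewer.grab_frame("scene");t=viewer.grab_frame("top")
np.savez("shot.npz",**{k+c:v for c,p in(("s",s),("t",t)) for k,v in p.items()})
o=get_obs();R=Ro.from_rotvec(o["orientation"]).as_matrix();p0=o["tcp_pos"]
a=crop(s,200,130,360,260,4).copy()
for xx in(-.08,.08):
  for yy in(-.005,.005):
    L=[proj(s,p0+R@np.array([xx,yy,zz]))[0] for zz in(-.032,.088)]
    cv2.line(a,*[tuple(int(v) for v in (l+.5-[200,130])*4) for l in L],(0,0,255),1)
cv2.imwrite("pics/g4.png",a)
E
```

```text
t 7.43 tcp [ 0.5587 -0.1202  0.2214] phi 7.47 F [ 0.   0.5 -3.6] w 0.0091 down [-0.002  0.001 -1.   ]
[ 0.556 -0.138  0.23 ] -> [-0.028  0.088 -0.043]
[ 0.556 -0.138  0.13 ] -> [-0.027  0.088  0.457]
```

View pics/g4.png

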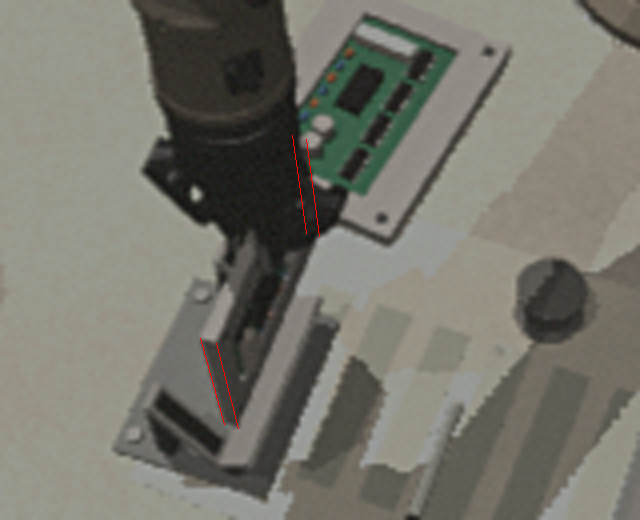

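Call:
play_rows([
  [[1, -0.027, 0.083, 0, -0.001], [1, -0.027, 0.083, 0.1, 0], [1, -0.027, 0.083, 0.2, 0], [1, -0.027, 0.083, 0.3, 0], [1, -0.027, 0.083, 0.38, 0], [1, -0.027, 0.083, 0.42, 0], [1, -0.027, 0.083, 0.45, 0], [1, -0.027, 0.083, 0.46, 0], [1, -0.027, 0.083, 0.46, 0], [1, -0.027, 0.083, 0.46, 0]],
])

```text
clock: 8.37
tcp_pos: [0.5565, -0.1391, 0.1312]
orientation: [3.135, 0.203, 0.002]
contact_force: [-0.3, -0.1, -2.0]
grip_width: 0.0092
gripper_force: 49.3
```

```bash
python3 - <<'E'
from go import *
go([[*st(2,-.036),.12]])
E
```

```text
t 8.37 tcp [ 0.5565 -0.1391  0.1312] phi 7.41 F [-0.3 -0.1 -2. ] w 0.0092 down [ 0.001 -0.    -1.   ]
[ 0.555 -0.137  0.12 ] -> [-0.004 -0.01   0.056]
```

Call:
play_rows([
  [[1, -0.005, -0.008, 0, 0], [1, -0.005, -0.008, 0.008, 0], [1, -0.005, -0.008, 0.015, 0], [1, -0.005, -0.008, 0.022, 0], [1, -0.005, -0.008, 0.03, 0], [1, -0.005, -0.008, 0.03, 0]],
])

```text
clock: 8.87
tcp_pos: [0.5556, -0.139, 0.1256]
orientation: [3.134, 0.201, 0.004]
contact_force: [-1.2, -1.8, 4.4]
grip_width: 0.0093
gripper_force: 50.6
```

Call:
play_rows([
  [[1, 0, 0, 0.005, 0], [1, 0, 0, 0.01, 0], [1, 0, 0, 0.01, 0]],
])

```text
clock: 9.12
tcp_pos: [0.5563, -0.1396, 0.1248]
orientation: [3.133, 0.2, 0.006]
contact_force: [-3.6, -2.3, 12.7]
grip_width: 0.0091
gripper_force: 51.8
```

Call:
play_rows([
  [[0.53, 0, 0, -0.005, 0], [0.53, 0, 0.01, -0.005, 0], [0.53, 0, 0.02, 0, 0], [0.25, 0, 0.035, 0.015, 0], [0.25, 0, 0.05, 0.03, 0], [-0.08, 0, 0.07, 0.05, 0], [-0.08, 0, 0.09, 0.07, 0], [-0.4, 0, 0.11, 0.09, 0], [-0.4, 0, 0.13, 0.11, 0], [-0.7, 0, 0.15, 0.13, 0], [-0.7, 0, 0.165, 0.145, 0]],
], grip_force=20)

```text
clock: 10.03
tcp_pos: [0.5587, -0.1714, 0.0926]
orientation: [3.135, 0.202, -0.001]
contact_force: [-0.1, -1.4, 1.2]
grip_width: 0.0727
gripper_force: 1.0
```

```bash
python3 - <<'E'
from go import *
go([[*st(2,.01),.1]])
s=viewer.grab_frame("scene")
cv2.imwrite("pics/g5.png",crop(s,200,130,360,260,4))
E
```

```text
t 10.03 tcp [ 0.5587 -0.1714  0.0926] phi 7.36 F [-0.1 -1.4  1.2] w 0.0727 down [-0. -0. -1.]
[ 0.561 -0.183  0.1  ] -> [ 0.005  0.059 -0.037]
```

View pics/g5.png

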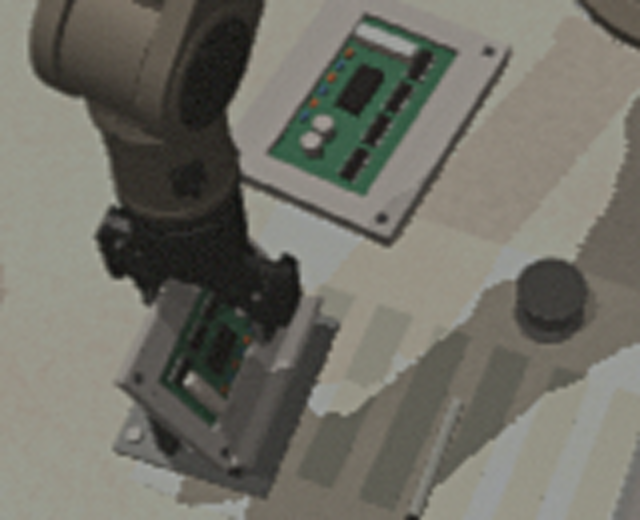

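The board now leans back with its component side showing (crop (205,360)). Ease off the last bit, then raise.

Call:
play_rows([
  [[-1, 0, 0.02, 0, 0], [-1, 0, 0.04, 0, 0], [-1, 0, 0.05, 0, 0], [-1, 0, 0.05, 0, 0], [-1, 0, 0.05, -0.1, 0], [-1, 0, 0.05, -0.25, 0], [-1, 0, 0.05, -0.45, 0], [-1, 0, 0.05, -0.65, 0], [-1, 0, 0.05, -0.65, 0]],
])

```text
clock: 10.83
tcp_pos: [0.5647, -0.181, 0.232]
orientation: [3.131, 0.203, 0.021]
contact_force: [0.2, 0.4, 0.8]
grip_width: 0.0849
gripper_force: 0.0
```

Call:
play_rows([
  [[-1, 0.1, 0.3, -0.2, 0], [-1, 0.1, 0.6, -0.4, 0], [-1, 0.1, 0.9, -0.4, 0], [-1, 0.1, 0.9, -0.4, 0], [-1, 0.1, 0.9, -0.4, 0], [-1, 0.1, 0.9, -0.4, 0]],
])

```text
clock: 11.33
tcp_pos: [0.6022, -0.3657, 0.305]
orientation: [3.13, 0.187, 0.003]
contact_force: [-1.7, -0.7, -0.0]
grip_width: 0.0855
gripper_force: 0.0
```

```bash
cat > f2.py <<'E'
from fit import *
import sys
B=[]
for cam,c in(("scene",(252,225)),("top",(378,152))):
    for _ in range(4):
        p=viewer.grab_frame(cam)
        L=[d for d in viewer.trace(p,"board") if d["rect"][0]<=c[0]<=d["rect"][2] and d["rect"][1]<=c[1]<=d["rect"][3]]
        if L: break
    print(cam,[(round(d["score"],2),d["rect"]) for d in L])
    if L:B.append((p,L[0]["pixels"].astype(np.float32),[BOARD]))
    if cam=="scene": ps=p
    else: pt=p
q=[.56,-.173,-1.444]
x,e=fit(B,q); print(x.round(4),np.degrees(x[2]),e)
for b in B:
    x1,e1=fit([b],q); print(x1.round(4),np.degrees(x1[2]).round(1),e1)
v=[]
for p,(x0,y0,x1,y1) in((ps,(210,170,300,260)),(pt,(340,110,430,200))):
    a=cv2.resize(p["pixels"][y0:y1,x0:x1,::-1],None,fx=6,fy=6,interpolation=cv2.INTER_CUBIC); a0=a.copy()
    c,s=np.cos(q[2]),np.sin(q[2]);R=np.array([[c,-s,0],[s,c,0],[0,0,1]])
    h=cv2.convexHull((proj(p,BOARD@R.T+[q[0],q[1],0])-[x0,y0]+.5).astype(np.float32)*6); cv2.polylines(a,[np.round(h).astype(np.int32)],True,(0,0,255),1)
    v.append(cv2.resize(a,(400,400)))
cv2.imwrite(sys.argv[1],np.hstack(v))
E
python3 f2.py pics/p1.png; python3 -c "
from go import *
go([])"
```

```text
scene [(0.91, [224.2, 178.3, 275.6, 246.5])]
top [(0.91, [360.3, 119.4, 395.2, 177.0])]
[ 0.5608 -0.1762 -1.4525] -83.22279872689525 [np.float32(0.027699053), np.float32(0.0496729)]
[ 0.56   -0.1761 -1.4488] -83.0 [np.float32(0.024497986)]
[ 0.5628 -0.1771 -1.4519] -83.2 [np.float32(0.039371014)]
t 11.53 tcp [ 0.6033 -0.3545  0.3026] phi 7.5 F [ 0.2  1.  -0.1] w 0.0854 down [-0.001  0.002 -1.   ]
```

View pics/p1.png

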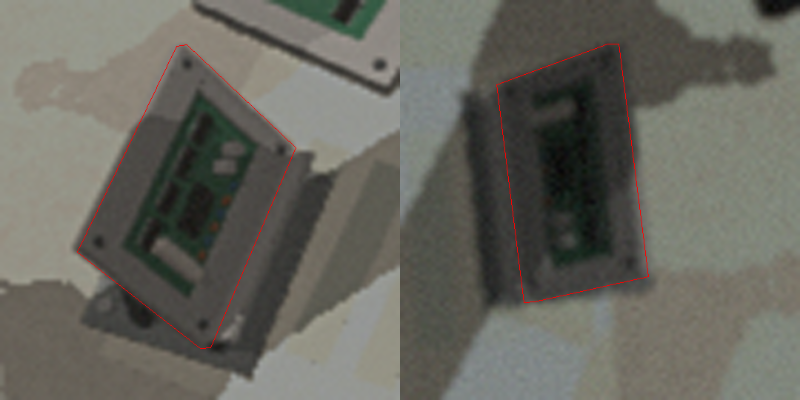

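The board matches the seated outline in both views, within about 3 mm and 0.5°, with its component side showing and the arm clear. Handing in.

```bash
python3 -c "
from bench import r
print(r.hand_in())"
```

```text
the job is handed in; nothing more can be done
None
```

The job is handed in at about 11.5 s: the board stands on the second stand's ledge, component side showing, flat against the back and within about 3 mm of centre in my camera fit, with the arm clear; I did not re-measure the four bystanders, but felt no contact with them.

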